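Load the specimen press's weight hanger with slotted discs

TASK

Swing aside the cover of the weight case, take out the large slotted disc and slide it sideways on to the stem of the weight hanger, on top of the disc that is already there, then slide the small slotted disc on above it. Turn them so that the three slots are spread evenly round the stem, about a third of a turn apart, and leave both discs lying flat on the stack with the stem at the end of their slots. Leave the other things on the bench where they are.

Things in the scene. Friction and masses are not known exactly. Their poses are not given: they have to be found in the camera images.
- hanger: Weight hanger of a specimen press, fixed: white base 110 mm wide, 18 mm high, from 53 mm behind to 97 mm ahead of the origin along its x axis; a 40 mm round pan, its top 50 mm up; from it a 6 mm stem rises 38 mm to a black head 18 mm across, 6 mm thick (top at 94 mm). Discs cannot pass over the head, only sideways below it. Origin: on the stem's axis at bench height; z up.
- hanger_post (a point): Middle of the top of an upright steel post on the hanger's base, 14 mm in diameter, top 80 mm above the bench, 72 mm from the stem along the hanger's +x axis: an obstacle when discs come from that side.
- hanger_pan (a point): Point on the stem's axis at the top of the pan, 50 mm above the bench, where the underside of the lowest disc rests. Axes as the hanger's.
- case: Aluminium weight case, fixed, 136 mm (its x) by 80 mm (its y), 24 mm high, with one open-topped pocket 116 mm (along x) by 64 mm, its floor 6 mm above the bench. Origin: centre of its underside, at bench height.
- cover (a joint): Angle of the flat grey cover about its upright pivot screw, rad: 0 = square over the pocket, growing counter-clockwise from above as it swivels off towards the case's +y side; stop at 1.9. From 1.7 the whole pocket is free. Turns with light friction (under 1 N at the knob), stays where left. Plate 120 x 79 mm, 3 mm thick, top 27.5 mm above the bench.
- cover_knob (a point): Middle of the upright black round knob on the cover: 12 mm in diameter, 22 mm tall, from 27.5 to 49.5 mm above the bench; this point is 38.5 mm above the bench and moves with the cover.
- cover_screw (a point): Pivot screw of the cover, on the case's wall, 96 mm from the knob's axis, 26 mm above the bench; the cover turns about the vertical through it.
- base_disc: Slotted steel disc, diameter 60 mm, 10 mm thick, 0.19 kg, loose, already on the pan round the stem, slot within 60 degrees of straight away from the post. Origin: centre of its underside; z up; x along the slot towards its open mouth. The 11 mm wide slot ends 3.5 mm past the centre (a 6 mm stem at its end is at the disc's centre); mouth flared to 19 mm over the outer 9 mm.
- large_disc: Slotted steel disc, diameter 60 mm, 10 mm thick, about 0.19 kg, flat on the pocket floor under the cover, slot towards the pocket's +x end: fingers reaching in at the ends cover its mouth. Origin: centre of its underside; z up; x along the slot towards its open mouth. The 11 mm wide slot ends 3.5 mm past the centre (a 6 mm stem at its end is at the disc's centre); mouth flared to 19 mm over the outer 9 mm.
- small_disc: Slotted steel disc, diameter 46 mm, 10 mm thick, about 0.11 kg, flat on the bench on the right, slot pointing any way; may change places with washer and dish. Origin: centre of its underside; z up; x along the slot towards its open mouth. The 11 mm wide slot ends 3.5 mm past the centre (a 6 mm stem at its end is at the disc's centre); mouth flared to 19 mm over the outer 9 mm.
- base_disc_slot (a point): Point in the slot of the base disc, 20 mm from the disc's centre along its x axis, at mid-thickness.
- large_disc_slot (a point): Point in the slot of the large disc, 20 mm from the disc's centre along its x axis, at mid-thickness.
- small_disc_slot (a point): Point in the slot of the small disc, 20 mm from the disc's centre along its x axis, at mid-thickness.
- washer: Bystander: plain steel ring without a slot, 46 mm across, hole 18 mm, 10 mm thick, lying flat. Origin: centre of its underside.
- dish: Bystander: closed clear plastic culture dish with yellow gel, 60 mm across, 14 mm high. Origin: centre of its underside.
- vial: Bystander: amber glass vial with white cap, 25 mm across, 46 mm high, standing between the case and the robot. Origin: centre of its underside.
- jar: Bystander: glass jar, 60 mm across, 75 mm high, behind the hanger on the left. Origin: centre of its underside.
- rack: Bystander: white tube rack, 60 x 140 mm (its x, y), 54 mm high, behind the hanger. Origin: centre of its underside.
- forceps: Bystander: steel forceps lying flat along their x axis, 115 mm long, 6 mm high, at the front right. Origin: at bench height, about the middle.
- pipette: Bystander: hand pipette lying along its x axis, 240 mm long, 33 mm high, at the far right. Origin: at bench height, about the middle.
Things that resemble listed ones, but are neither listed nor needed, are in the scene too. Leave any brown, green or purple look-alike of the hanger alone.

How it is judged (in metres and radians):
On the way, in this order (a step that is already met when the one before it is completed fails the run):
1. the cover is swung off the case's pocket (at least 1 rad) (value of joint cover above 1 rad), for 0.1 s.
2. the large disc lies on the base disc with the stem in its slot (z of base_disc in the frame of hanger_pan between -0.003 and 0.003 m and horizontal distance between each of base_disc, large_disc and hanger_pan below 0.006 m and angle between each of base_disc, large_disc's own z axis and vertical below 0.08 rad and z of large_disc in the frame of hanger_pan between 0.007 and 0.013 m), for 0.2 s.
At the end, for the whole second after the job is handed in: Base, large and small disc lie at rest on the hanger in that order, undersides within 3 mm of 0, 10 and 20 mm above the pan, centres within 6 mm of the stem's axis, tilt under 0.08 rad; any two slots at least about 77 degrees apart (points 20 mm out in the slots over 25 mm apart) (all of step 2 and z of small_disc in the frame of hanger_pan between 0.017 and 0.023 m and horizontal distance between small_disc and hanger_pan below 0.006 m and angle between small_disc's own z axis and vertical below 0.08 rad and horizontal distance between base_disc_slot and large_disc_slot above 0.025 m and horizontal distance between each of large_disc_slot, base_disc_slot and small_disc_slot above 0.025 m and linear speed of each of base_disc, large_disc, small_disc below 0.02 m/s); the robot touches nothing.
It fails at once if the washer or the dish is disturbed (moved more than 30 mm or tipped over) (distance of any of washer, dish from where it was at the start of the episode above 0.03 m or angle between any of washer, dish's own z axis and vertical above 0.5 rad).
It fails at once if the vial is disturbed (moved more than 30 mm or tipped over) (distance of vial from where it was at the start of the episode above 0.03 m or angle between vial's own z axis and vertical above 0.5 rad).
It fails at once if the jar or the rack is disturbed (moved more than 30 mm or tipped over) (distance of any of jar, rack from where it was at the start of the episode above 0.03 m or angle between any of jar, rack's own z axis and vertical above 0.5 rad).
It fails at once if the forceps or the pipette is disturbed (moved more than 30 mm or tipped over) (distance of any of forceps, pipette from where it was at the start of the episode above 0.03 m or angle between any of forceps, pipette's own z axis and vertical above 0.5 rad).
It also fails if it takes over 72 s, if anything falls off the work surface, if the arm or the gripper's body presses on something with over 40 N, if the wrist force passes 120 N, or if a joint passes its speed limit or range.

ROBOT

A 6-joint arm with a two-finger parallel gripper is mounted at the origin on the work surface. World frame = base frame: x ahead of the robot, y to its left, z up, the work surface at z = 0. Lengths are in mm, angles in rad, forces in N, time in s.
With the tool pointing down it reaches from about 300 to 775 mm from the base axis. Payload 14.6 kg.
Tool frame: the origin (TCP) lies midway between the tips of the shut fingers; the grasp point (between the pads) lies 19 mm behind it; z points along the fingers, y is the direction in which the jaws open and shut (so a half turn about z gives the same grasp; the last joint's range is limited). The gripper opens to 94 mm and grips with 3 to 60 N. Pads are 16 mm wide; open, the fingers measure 119 mm over their backs; the gripper's body (75 mm by 177 mm) begins 78 mm behind the grasp point.
Start: joints at [-1.37, 0.3, 1.521, -0, 1.321, -0.067], TCP at [145.529, -530.387, 183.646] pointing down, gripper open.
Joint ranges: [-3.03, 3.03], [-0.79, 2.21], [0.23, 2.52], [-1.04, 4.18], [0, 3.07], [-2.55, 2.55]. Speed limits (rad/s): [2.22, 2.22, 2.57, 3.14, 3.14, 3.14].

INTERFACE

Orientations are given as a 3x3 rotation matrix whose columns are the frame's x, y, z axes.
In Python, from workcell import * gives the robot as it stands. The module is installed in compiled form; this text tells all that it offers. Calls block until the motion is done:
- goto(position, orientation): joint-space move of the TCP to a pose.
- movel(position, rot=None, velocity=150): straight line of the TCP; rot=None keeps the orientation; velocity is the mean speed in mm/s.
- goto_joints(angles): joint-space move.
- move_gripper(opening): opening from 0.0 (shut) to 1.0 (fully open); the grip force is fixed at half the most; returns when the fingers have stopped.
- sleep(seconds).
- ik(position, orientation): joint angles nearest the present ones, or None.
- state(): the state.
- grab_frame(name): name is "scene" or "side" or "wrist"; returns a dict with "pixels" (384x512x3 uint8, red, green, blue), "intrinsics" (3x3 intrinsics, pixels), "k1" (the pictures are not rectified: a ray, as slopes to the right and down, at radius r is drawn at 1 + k1 r^2 times it, then the intrinsics apply), "rvec" (rotation vector, rad) and "tvec" (3), from world to camera coordinates, as OpenCV has them. Camera axes: x right, y down, z forward; pixel columns grow to the right and rows downward; lengths in mm; the calibration is good to about 2 mm. A picture is of the moment at which its call begins. There is no depth.
A pose or a line that the arm cannot do raises IKError and nothing moves.
- close_job(): hands the job in, once; it reports no verdict.
The state is a dict: "time_s": time; "qpos": joint angles; "qd": joint speeds; "joint_efforts": joint torques, N m; "eef_pos": TCP position; "ee_rot": TCP orientation; "force": force on the tool from outside, world axes, zero at the start; "moment": the same for the moment, N m; "gripper_width": opening from 0.0 (shut) to 1.0 (fully open).
Only numpy, scipy, OpenCV 4.12 (cv2) and the standard library are available. Lean on these libraries where they do the work, as an engineer would, in place of code of your own. Each camera call takes 0.05 s, during which the arm holds its last target.

## Working session

There is one attempt and no reset: what is moved stays moved. The work goes in short steps, each a Python script; the robot and the scene stay as the last script left them, time stands still between calls to the robot, and variables do not carry over. Pictures are saved under pics/ and viewed, and the job is handed in when it is done.

```bash
mkdir -p pics; ls
cat > h.py <<'E'
from workcell import *
import numpy as np, cv2
def snap(n,fn):
    f=grab_frame(n); np.savez('pics/'+fn+'.npz',**{k:np.array(v) for k,v in f.items()})
    cv2.imwrite('pics/'+fn+'.png',cv2.cvtColor(np.array(f['pixels']),cv2.COLOR_RGB2BGR)); return f
def load(fn):
    return dict(np.load('pics/'+fn+'.npz'))
def ray(f,uv):
    K=np.array(f['intrinsics'],float);k1=float(f['k1'])
    d=cv2.undistortPoints(np.array(uv,float).reshape(-1,1,2),K,np.array([k1,0,0,0,0.])).reshape(-1,2)
    R=cv2.Rodrigues(np.array(f['rvec'],float))[0];t=np.array(f['tvec'],float).ravel()
    D=np.c_[d,np.ones(len(d))]@R
    return -R.T@t,D
def onz(f,uv,z):
    c,D=ray(f,uv); s=(z-c[2])/D[:,2:]; return c+s*D
def proj(f,P):
    return cv2.projectPoints(np.array(P,float).reshape(-1,1,3),np.array(f['rvec'],float),np.array(f['tvec'],float),np.array(f['intrinsics'],float),np.array([float(f['k1']),0,0,0,0.]))[0].reshape(-1,2)
def down(a):
    # tool z down, jaw axis (y) at world angle a
    y=np.array([np.cos(a),np.sin(a),0]);z=np.array([0,0,-1.]);return np.c_[np.cross(y,z),y,z]
E
python3 - <<'E'
from h import *
for n in("scene","side","wrist"):
    f=snap(n,n+"0"); c,D=ray(f,[[256,192]]); print(n,c,D,f['k1'],np.array(f['intrinsics'])[0,0])
s=state();print(s['time_s'],s['eef_pos'],s['ee_rot'],s['gripper_width'],s['force'])
E
```

```text
pics
scene [939.05985915 253.64351786 757.97956924] [[-0.51773738 -0.34645858 -0.78252716]] -0.05188253899224697 366.7977319922186
side [459.39507554 791.38782749 651.67391396] [[ 0.02126906 -0.84379315 -0.53642944]] -0.06660348285433612 353.04570346208595
wrist [ 208.96288954 -513.44963675  384.11280097] [[-0.22813743 -0.05176879 -0.97228655]] -0.08584537284329262 330.74852167307733
0.15 [ 145.49112964 -530.17395703  183.23812992] [[ 9.64352917e-01  2.64619367e-01 -2.02737851e-04]
 [ 2.64619443e-01 -9.64352539e-01  8.54512825e-04]
 [ 3.06098817e-05 -8.77700313e-04 -9.99999614e-01]] 0.9996130795006617 [ 0.09748389 -0.28774792 -0.52377206]
```

View pics/scene0.png

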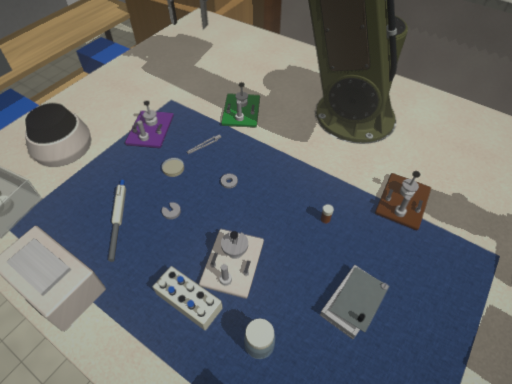

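View pics/side0.png

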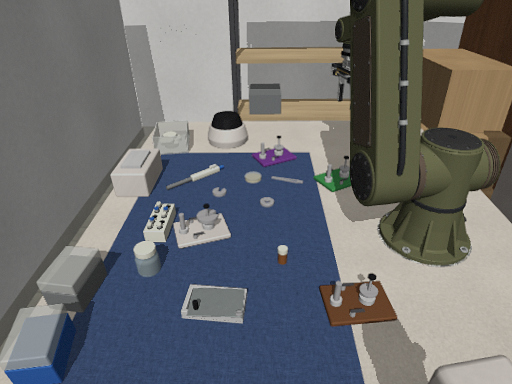

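View pics/wrist0.png

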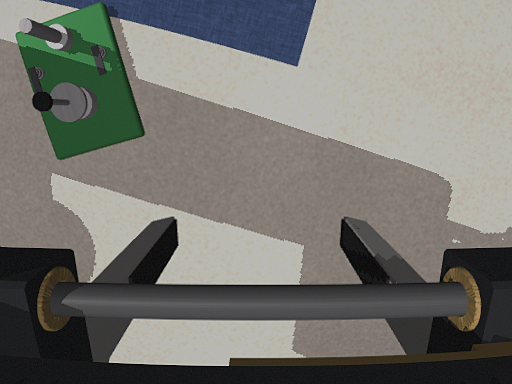

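Scene view: the white hanger is at about (233,262), the case with its cover and knob at (355,300)/(361,317), the small slotted disc at (171,211), the washer at (229,181) and the dish at (173,167). I'll enlarge these.

Run:
```python
import cv2,numpy as np
a=cv2.imread('pics/scene0.png');b=cv2.imread('pics/side0.png')
def c(im,x,y,w,h,s):return cv2.resize(im[y:y+h,x:x+w],None,fx=s,fy=s,interpolation=cv2.INTER_CUBIC)
cv2.imwrite('pics/c1.png',np.hstack([c(a,190,222,80,80,5),c(a,315,255,80,80,5)]))
cv2.imwrite('pics/c2.png',np.hstack([c(b,170,195,80,60,5),c(b,175,275,80,60,5)]))
cv2.imwrite('pics/c3.png',np.hstack([c(a,150,190,50,50,8),c(b,195,170,50,50,8)]))
```

```text
(no output)
```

View pics/c1.png

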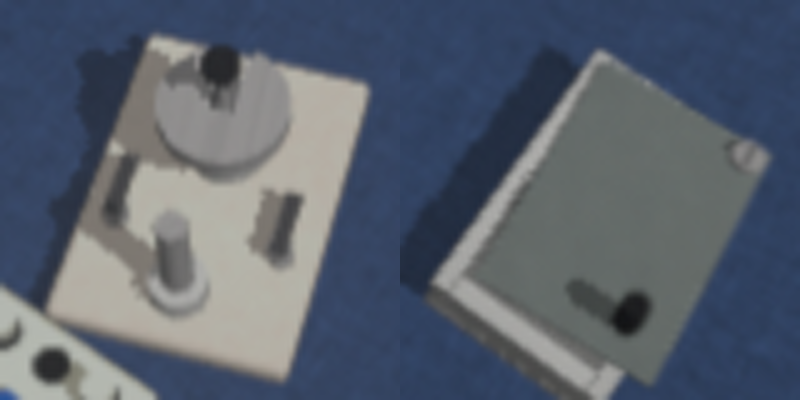

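View pics/c2.png

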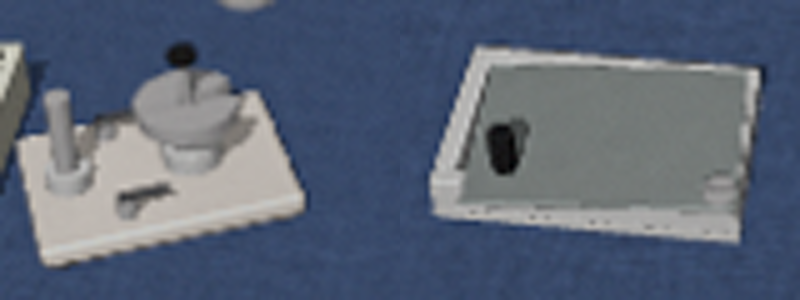

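View pics/c3.png

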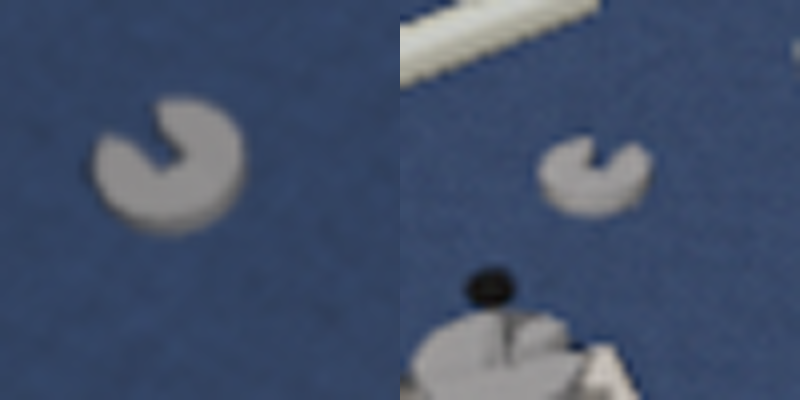

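Run:
```python
from h import *
a=load('scene0');b=load('side0')
print('head',onz(a,[[234,235]],92),onz(b,[[206,205.6]],92))
print('post',onz(a,[[224.3,265]],80),onz(b,[[181.3,213.6]],80))
print('knob',onz(a,[[361.5,314.5]],49.5),onz(b,[[196,301]],47))
print('screw',onz(a,[[384,286]],28),onz(b,[[239,312.4]],28))
print('caseA corners',onz(a,np.array([[200,52],[35,285],[220,385]])/5+[315,255],24))
print('caseB corners',onz(b,np.array([[480,47],[762,70],[740,220],[435,185]])/5+[175,275]-np.array([80,0]),24))
# small disc
for f,n in((a,'a'),(b,'b')):
    p=f['pixels'].astype(int); m=((p[...,2]-p[...,0])<20).astype(np.uint8)
    x,y,w,h=(150,190,50,50) if n=='a' else (205,180,30,25)
    mm=np.zeros_like(m);mm[y:y+h,x:x+w]=m[y:y+h,x:x+w]
    cs=max(cv2.findContours(mm,cv2.RETR_EXTERNAL,cv2.CHAIN_APPROX_NONE)[0],key=cv2.contourArea)
    P=onz(f,cs.reshape(-1,2),8)[:,:2]; c,r=cv2.minEnclosingCircle(P.astype(np.float32)); print('small',c,r, 'centroid dir',np.array(c)-P.mean(0))
```

```text
head [[621.52469682 -14.05810473  92.        ]] [[620.46807979 -17.99874586  92.        ]]
post [[685.06774668   7.38248276  80.        ]] [[687.72345736   3.95995997  80.        ]]
knob [[607.15097557 283.56279547  49.5       ]] [[605.63826489 280.96552447  47.        ]]
screw [[513.15256368 298.26408737  28.        ]] [[512.10196329 294.34203546  28.        ]]
caseA corners [[501.05980636 226.04528435  24.        ]
 [635.84964238 215.57116838  24.        ]
 [630.59269193 295.51175885  24.        ]]
caseB corners [[630.99347339 212.09182581  24.        ]
 [496.73971966 224.1663168   24.        ]
 [502.91927633 308.29696054  24.        ]
 [637.18578951 292.68487382  24.        ]]
small (613.5460815429688, -221.76318359375) 25.3792724609375 centroid dir [-0.01223909  0.480379  ]
small (611.7669677734375, -224.94985961914062) 30.4493465423584 centroid dir [-0.7501602  -0.67566903]
```

Run:
```python
from h import *
S=np.array([512.6,296.]);K=np.array([606.3,282.]);a0=np.arctan2(*(K-S)[::-1]);print(a0)
for off in(0,np.pi):
  for d in(0,.9,1.85):
    p=S+96*np.array([np.cos(a0+d),np.sin(a0+d)]); q=ik([*p,32],down(a0+d+np.pi/2+off)); print(off,d,p,None if q is None else np.round(q,2))
a=load('scene0');b=load('side0')
print('jar',onz(a,[[259,333]],75),onz(b,[[147,249]],75),'vial',onz(a,[[328,209]],46),onz(b,[[283,249]],46))
print('rack',onz(a,np.array([[172,267],[221,304],[205,326],[154,289]]),54))
print('washer',onz(a,[[229,180.5]],10),'dish',onz(a,[[173,167]],14))
c=onz(b,[[206+2,212],[216.4,212.4]],60);print(c,'slot')
```

```text
-0.14831583493770994
0 0 [607.54604999 281.81382391] [ 0.38  0.71  1.28 -0.    1.15 -1.04]
0 0.9 [582.7318246  361.55552745] [ 0.5   0.74  1.22 -0.    1.18 -1.82]
0 1.85 [500.07061395 391.17885524] None
3.141592653589793 0 [607.54604999 281.81382391] [ 0.38  0.71  1.28 -0.    1.15  2.1 ]
3.141592653589793 0.9 [582.7318246  361.55552745] [ 0.5   0.74  1.22 -0.    1.18  1.32]
3.141592653589793 1.85 [500.07061395 391.17885524] [ 0.61  0.64  1.4  -0.    1.1   0.48]
jar [[757.41760921 141.77523963  75.        ]] [[746.21338844 146.01194372  75.        ]] vial [[413.46313718 109.67058328  46.        ]] [[409.72370212 109.56892774  46.        ]]
rack [[742.61668159 -90.56611896  54.        ]
 [747.54028535  44.52196986  54.        ]
 [799.91310247  46.01789027  54.        ]
 [801.07500312 -87.34472112  54.        ]]
washer [[ 452.53814392 -159.17040928   10.        ]] dish [[ 503.41527804 -313.75187249   14.        ]]
[[619.40405482 -31.85093898  60.        ]
 [594.82942622 -29.98656955  60.        ]] slot
```

Run:
```python
from h import *
S=np.array([512.6,296.]);K=np.array([606.3,282.]);a0=np.arctan2(*(K-S)[::-1])
P=lambda d:S+96*np.array([np.cos(a0+d),np.sin(a0+d)])
R=lambda d:down(a0+d+1.5*np.pi)
goto([*P(0),130],R(0)); print(state()['time_s'])
snap('wrist','w1')
move_gripper(.36)
movel([*P(0),33],R(0)); move_gripper(.23)
s=state();print(s['time_s'],s['force'],s['gripper_width'])
for d in np.arange(.31,1.87,.311):
    movel([*P(d),33],R(d),velocity=180); s=state();print(d,s['time_s'],np.round(s['force'],1))
movel([*P(1.82),33],R(1.82))
move_gripper(.4)
e=state()['eef_pos'];movel([*e[:2],130]);
print(state()['time_s'])
snap('wrist','w2');snap('scene','s2')
```

```text
3.4167
5.725 [-0.42911294 -0.48028257  0.39924646] 0.23450444751316352
0.31 6.1833 [0.1 0.8 0.3]
0.621 6.6417 [ 0.4 -0.4  0.5]
0.9319999999999999 7.1 [-0.3  0.1  0.3]
1.243 7.5583 [ 0.9  0.5 -0.7]
1.554 8.0167 [-0.3  0.4 -0.2]
1.865 8.475 [-0.3  0.1 -0.1]
10.0
```

View pics/s2.png

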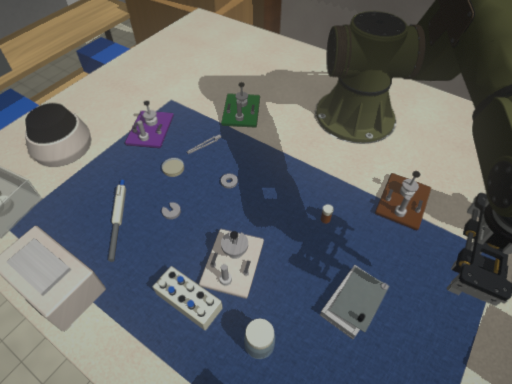

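View pics/w2.png

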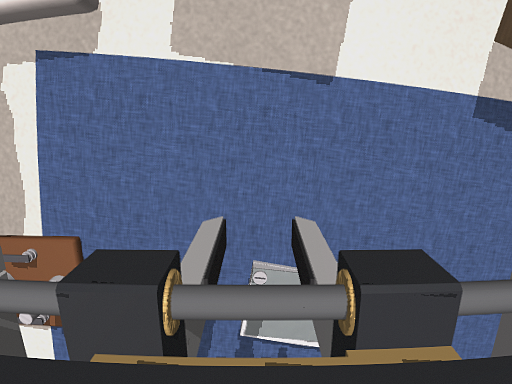

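The cover did not move: in scene frame 2 the knob is still at (361,317). I'll check w1 to see why it was missed.

View pics/w1.png

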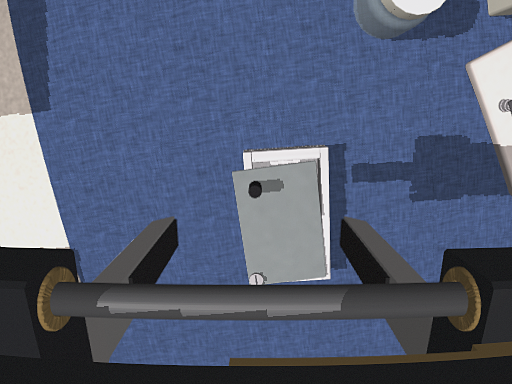

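Run:
```python
from h import *
a=load('s2')
s=state();print(s['eef_pos'],s['ee_rot'])
print(proj(a,[s['eef_pos'],[607,282,49],[500,391,130]]))
a=load('w1');print(proj(a,[[607.5,281.8,49.5],[607.5,281.8,27.5],[512,296,28]]))
c,D=ray(a,[[256,192]]);print(c,D)
```

```text
[502.453833   391.25706402 128.65951456] [[-1.00721987e-01  9.94913156e-01 -1.70093355e-03]
 [ 9.94914129e-01  1.00720109e-01 -1.15591980e-03]
 [-9.78721605e-04 -1.80870936e-03 -9.99997885e-01]]
[[448.55112309 284.82894551]
 [360.74340694 314.09252098]
 [449.10987747 283.42050041]]
[[257.45279612 190.2927142 ]
 [257.57817743 184.91917813]
 [257.76347822 278.32100456]]
[672.89979521 270.41858156 331.04411368] [[-0.23040708  0.04443245 -0.97211428]]
```

```bash
python3 - <<'E'
import cv2,numpy as np
a=cv2.imread('pics/s2.png');w=cv2.imread('pics/w2.png')
def c(im,x,y,w,h,s):return cv2.resize(im[y:y+h,x:x+w],None,fx=s,fy=s,interpolation=cv2.INTER_CUBIC)
cv2.imwrite('pics/c4.png',np.hstack([c(a,315,255,80,80,5),c(w,220,255,80,80,5)]))
E
python3 - <<'E'
from h import *
a=load('w2');print(proj(a,[[512.6,296,28],[606,282,49]]))
E
```

```text
[[260.02513566 278.55399358]
 [354.01411516 309.87500528]]
```

View pics/c4.png

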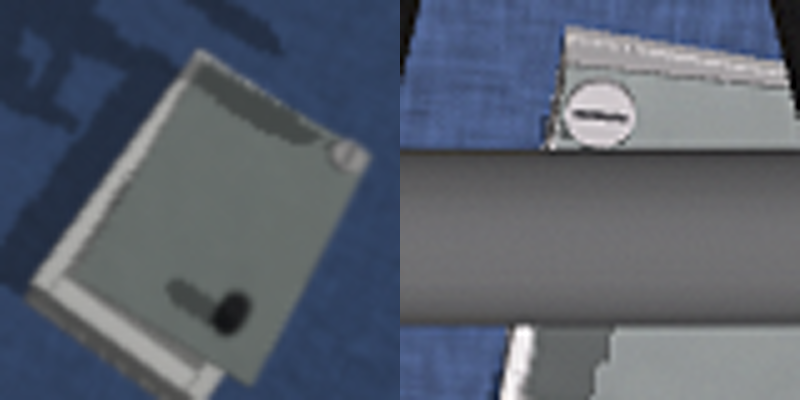

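```bash
python3 - <<'E'
from h import *
a=load('w1');print(proj(a,[[607.5,281.8,130],[607.5,281.8,149]]))
S=np.array([512.6,296.]);K=np.array([606.3,282.]);a0=np.arctan2(*(K-S)[::-1])
P=lambda d:S+96*np.array([np.cos(a0+d),np.sin(a0+d)])
R=lambda d:down(a0+d+1.5*np.pi)
goto([*P(0),100],R(0)); print(state()['eef_pos'],P(0)); snap('wrist','w3')
movel([*P(0),33],R(0)); print(state()['eef_pos'],state()['time_s'])
snap('side','d3');snap('scene','s3');snap('wrist','w3b')
E
python3 - <<'E'
import cv2,numpy as np
a=cv2.imread('pics/s3.png');w=cv2.imread('pics/d3.png')
def c(im,x,y,w,h,s):return cv2.resize(im[y:y+h,x:x+w],None,fx=s,fy=s,interpolation=cv2.INTER_CUBIC)
cv2.imwrite('pics/c5.png',np.hstack([c(a,315,235,100,100,4),c(w,160,245,100,100,4)]))
E
```

```text
[[256.77844067 219.23187318]
 [256.54007979 229.47626619]]
[607.34267543 282.05458057  99.86038159] [607.54604999 281.81382391]
[607.92314429 282.08662967  33.86806974] 12.1667
```

View pics/c5.png

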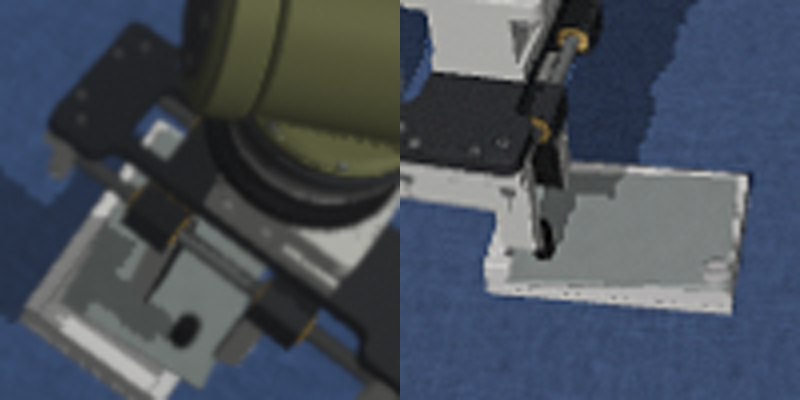

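View pics/w3b.png

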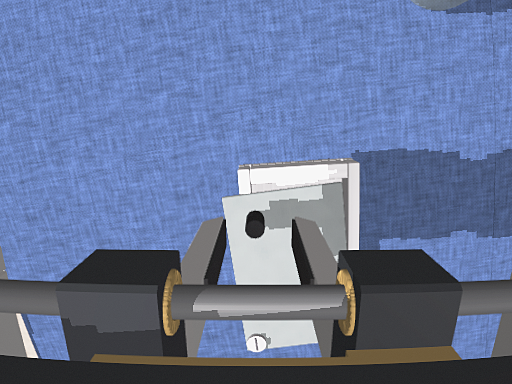

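```bash
python3 - <<'E'
from h import *
a=load('w3b');print(proj(a,[[607.5,281.8,49.5],[607.5,281.8,27.5],[607.9,282,33.9]]))
a=load('s3');print(proj(a,[[607.5,281.8,49.5],[607.5,281.8,27.5],[607.9,282,33.9]]))
move_gripper(.05); s=state(); print(s['gripper_width'],s['force'],s['time_s'],s['eef_pos'])
snap('side','d4')
E
python3 - <<'E'
import cv2,numpy as np
w=cv2.imread('pics/d4.png')
def c(im,x,y,w,h,s):return cv2.resize(im[y:y+h,x:x+w],None,fx=s,fy=s,interpolation=cv2.INTER_CUBIC)
cv2.imwrite('pics/c6.png',c(w,160,245,100,100,6))
E
```

```text
[[258.30385588 227.54992544]
 [258.43643041 216.30165525]
 [257.99920225 218.7952785 ]]
[[360.60238653 314.15186268]
 [358.04523896 318.05561595]
 [358.78326261 317.15744533]]
0.050558948007721864 [ 0.26206608 -0.42507054 -0.25700497] 13.0083 [607.53543117 281.80354787  32.97553578]
```

View pics/c6.png

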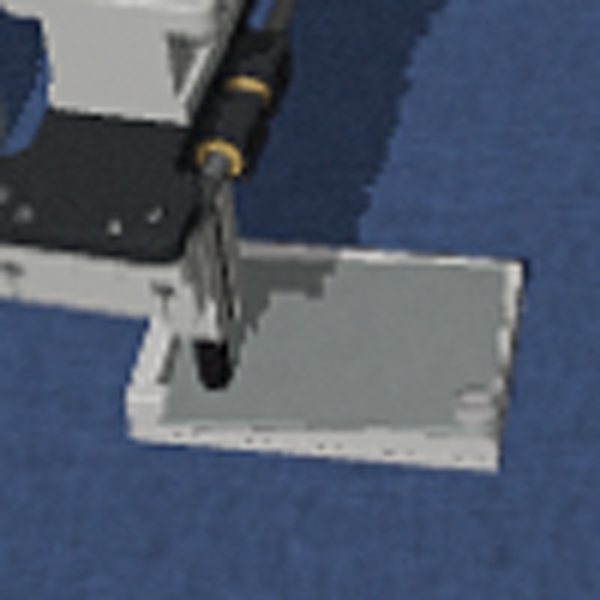

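Run:
```python
from h import *
snap('scene','s4')
b=load('d4');print(proj(b,[[607.5,281.8,z] for z in(33,40,50,55)]))
b=load('s4');print(proj(b,[[607.5,281.8,z] for z in(33,40,50,55)]))
w=cv2.imread('pics/s4.png')
cv2.imwrite('pics/c7.png',cv2.resize(w[255:335,315:395],None,fx=7,fy=7,interpolation=cv2.INTER_CUBIC))
```

```text
[[195.78644945 305.55984233]
 [195.43943872 303.43546955]
 [194.93797432 300.36129183]
 [194.68467849 298.80657577]]
[[358.67322316 317.09740448]
 [359.48326365 315.86094802]
 [360.66193027 314.06090221]
 [361.26095875 313.14565777]]
```

View pics/c7.png

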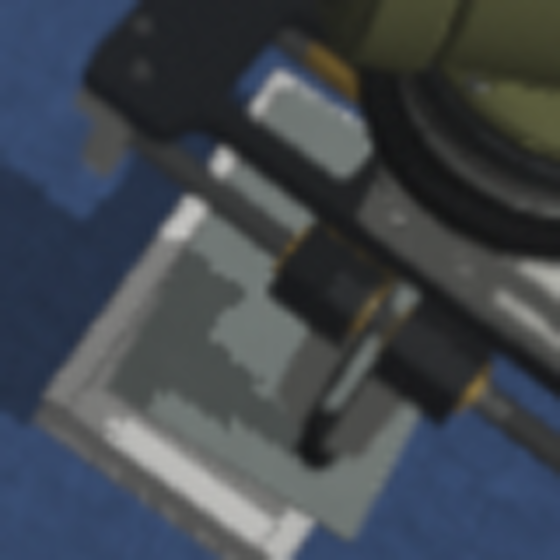

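Both views put the shut fingertips at the top of the knob, about z 50, while the reported TCP is z 33. So the real tips sit roughly 17–19 mm behind the reported TCP. I'll confirm this with a gentle touch on the cover plate while straddling the knob.

Run:
```python
from h import *
S=np.array([512.6,296.]);K=np.array([606.3,282.]);a0=np.arctan2(*(K-S)[::-1])
P=S+96*np.array([np.cos(a0),np.sin(a0)])
move_gripper(.32)
movel([*P,16],velocity=80)
f0=state()['force'][2];print(state()['time_s'],f0,state()['eef_pos'])
z=16
while z>4:
    z-=1.5; movel([*P,z],velocity=30); s=state(); print(z,round(s['eef_pos'][2],2),round(s['force'][2]-f0,2))
    if abs(s['force'][2]-f0)>4: break
print(s['time_s']); snap('wrist','w5')
```

```text
14.0583 1.043436018892411 [607.10887563 281.61014988  14.99454936]
14.5 14.65 -0.67
13.0 12.98 -1.34
11.5 11.37 -1.65
10.0 9.87 -0.55
8.5 8.35 -0.56
7.0 6.88 -0.91
5.5 5.97 4.37
15.8083
```

```bash
cat >> h.py <<'E'
OFF=21.0  # real tip height above the reported TCP
E
python3 - <<'E'
from h import *
S=np.array([512.6,296.]);K=np.array([606.3,282.]);a0=np.arctan2(*(K-S)[::-1])
P=lambda d:S+96*np.array([np.cos(a0+d),np.sin(a0+d)])
R=lambda d:down(a0+d+1.5*np.pi)
z=12
movel([*P(0),z],R(0),velocity=100); move_gripper(.22); print(state()['gripper_width'])
for d in np.arange(.3,1.81,.3):
    movel([*P(d),z],R(d),velocity=180); s=state();print(round(d,2),s['time_s'],np.round(s['force'],1))
movel([*P(1.86),z],R(1.86),velocity=120);print(state()['force'])
move_gripper(.4)
movel([*P(1.86),70]);
# look at pocket from above: camera sits 66 mm along tool x
c=np.array([566.5,260.5]); Rl=down(-.08)  # jaw along case x
print(Rl[:,0])
s=state();print(s['time_s'])
snap('scene','s5')
E
```

```text
0.2211533410884739
0.3 16.95 [ 0.4 -0.4 -0.2]
0.6 17.4 [0.1 0.4 0.4]
0.9 17.85 [0.3 0.1 0.4]
1.2 18.3 [0.  0.3 0.1]
1.5 18.75 [ 0.5 -0.3 -0.1]
1.8 19.2 [-0.5  0.7  0. ]
[-0.23769628 -0.1628554  -0.02123253]
[0.07991469 0.99680171 0.        ]
20.475
```

View pics/s5.png

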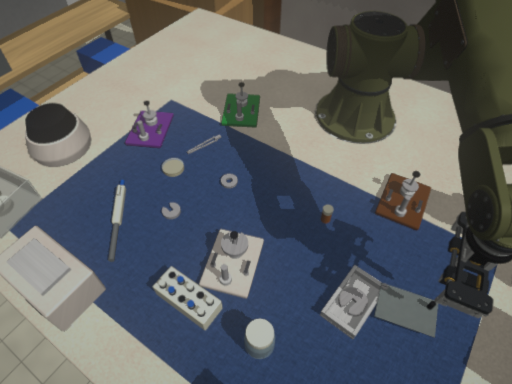

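The cover is open, and the large disc lies in the pocket at about (352,300). Next is a wrist view from above it.

Run:
```python
from h import *
c=np.array([566.5,260.5])
for off in(0,np.pi):
    q=ik([*c,60],down(-.08+off));print(off,None if q is None else np.round(q,2))
for t in(-.59,):
  for off in(0,np.pi):
    for p in([560,120],[621,-16]):
      q=ik([*p,50],down(t+np.pi/2+off));print('L',p,off,None if q is None else np.round(q,2))
for off in(0,np.pi):
      q=ik([621,-16,50],down(1.51+np.pi/2+off));print('S',off,None if q is None else np.round(q,2))
goto([*c,100],down(-.08+np.pi)); print(state()['time_s'],state()['eef_pos'])
snap('wrist','w6')
```

```text
0 [ 0.37  0.58  1.42 -0.    1.14  0.45]
3.141592653589793 None
L [560, 120] 0 [ 0.15  0.49  1.59 -0.    1.06 -0.83]
L [621, -16] 0 [-0.08  0.59  1.43 -0.    1.12 -1.07]
L [560, 120] 3.141592653589793 [ 0.15  0.49  1.59 -0.    1.06  2.31]
L [621, -16] 3.141592653589793 [-0.08  0.59  1.43 -0.    1.12  2.08]
S 0 None
S 3.141592653589793 [-0.08  0.59  1.43 -0.    1.12 -0.02]Traceback (most recent call last):
  File "<stdin>", line 11, in <module>
workcell.IKError: the arm cannot take that pose within its joint ranges
```

Run:
```python
from h import *
c=np.array([566.5,260.5])
goto([*c,90],down(-.08)); print(state()['time_s'],state()['eef_pos'])
snap('wrist','w6')
```

```text
21.1667 [566.18692204 260.36650914  89.16688714]
```

View pics/w6.png

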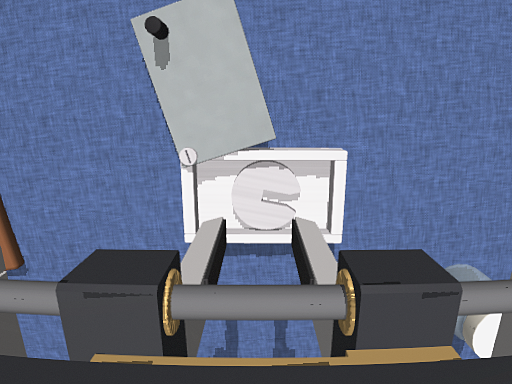

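Wrist view: the cover is clear of the pocket (knob at (157,27)). The disc is centred at about (266,195) with its slot pointing right to (297,204).

Run:
```python
from h import *
a=load('w6')
print('disc',onz(a,[[266,195],[232,195],[300,195],[266,160],[266,230],[297,205],[263,197]],16))
print('case corners',onz(a,[[181,151],[347,151],[341,243],[186,243]],24))
print('pocket ends',onz(a,[[197,190],[332,190]],24),'screw',onz(a,[[188,156]],29),'knob',onz(a,[[154,22]],49))
w=cv2.imread('pics/w6.png');cv2.imwrite('pics/c8.png',cv2.resize(w[135:255,170:360],None,fx=4,fy=4,interpolation=cv2.INTER_CUBIC))
```

```text
disc [[571.35898353 257.70607628  16.        ]
 [542.39737023 260.01742157  16.        ]
 [600.34978038 255.38611698  16.        ]
 [573.60862043 287.69374221  16.        ]
 [569.00422155 226.14915646  16.        ]
 [597.31983197 246.72361835  16.        ]
 [568.66945334 256.15236663  16.        ]]
case corners [[505.59356276 301.72598499  24.        ]
 [639.48343233 291.06486055  24.        ]
 [632.88592644 211.82404945  24.        ]
 [499.23777429 222.54033479  24.        ]]
pocket ends [[514.6712738  268.5091843   24.        ]
 [626.26148434 259.59640311  24.        ]] screw [[511.90090919 297.7603033   29.        ]] knob [[503.71147674 394.46582759  49.        ]]
```

View pics/c8.png

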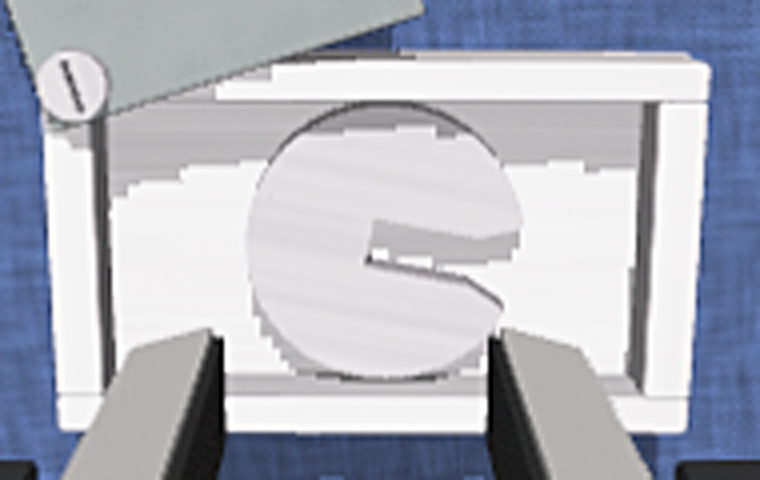

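Run:
```python
from h import *
a=load('w6');p=onz(a,[[262.5,195.2],[297.8,201.7]],16);d=p[1]-p[0];print(p,np.arctan2(d[1],d[0]))
phi=-0.27; c=np.array([571.3,257.2])
move_gripper(71/94)
movel([*c,20],down(phi),velocity=200)
movel([*c,-13],down(phi),velocity=80); s=state();print(s['eef_pos'],s['force'])
move_gripper(.4); s=state();print('w',s['gripper_width']*94,s['force'],s['time_s'])
movel([*c,40],velocity=150);s=state();print(s['force'],s['gripper_width']*94)
snap('wrist','w7')
```

```text
[[568.36541707 257.76864574  16.        ]
 [598.16077673 249.60936848  16.        ]] -0.2672910694651126
[571.24636052 257.20881629 -13.17443234] [ 0.19355883  0.54951849 -0.51719869]
w 54.04122206751637 [-3.45538932  0.76860263  4.17185366] 23.4
[-0.22712434  0.49067358 -2.47324609] 54.51268075947856
```

View pics/w7.png

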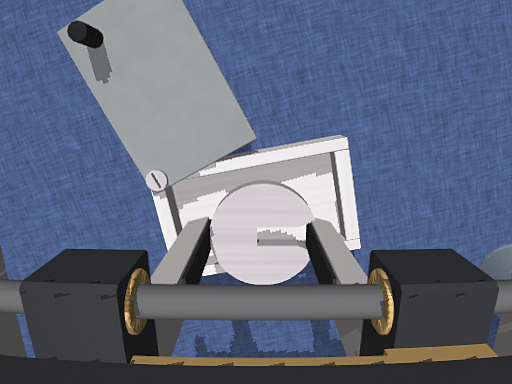

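The disc is held squarely, with the slot seated on the right-hand finger. Now I'll set it on the bench, release it and turn for the regrasp.

Run:
```python
from h import *
th=-.59; u=np.array([np.cos(th),np.sin(th)]); D=np.array([560,120.])
t=D-2.75*u
goto([*t,20],down(th)); print(state()['time_s'])
movel([*t,-15],velocity=150); f0=state()['force'][2]
z=-15
while z>-20:
    z-=1; movel([*t,z],velocity=40); s=state()
    if s['force'][2]-f0>2.5: break
print(z,s['eef_pos'],s['force'][2]-f0,s['time_s'])
move_gripper(.8)
e=state()['eef_pos']
movel([*t,40],velocity=250)
goto([*D,45],down(th+np.pi/2)); print(state()['time_s'])
snap('wrist','w8')
```

```text
24.5583
-20 [557.88327168 121.59609967 -19.1447762 ] 10.284219184977523 26.1917
28.5333
```

View pics/w8.png

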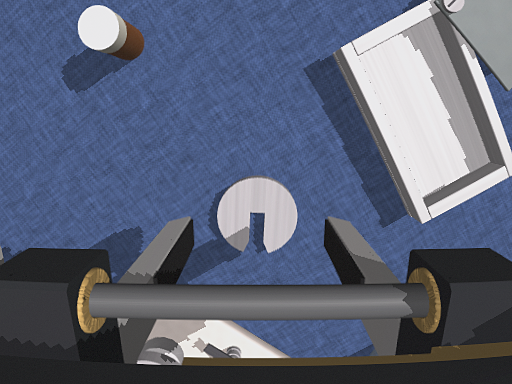

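Run:
```python
from h import *
a=load('w8')
P=onz(a,[[257,217],[217,217],[297,217],[257,178],[257,212],[257,250]],10);print(P[:,:2])
p=a['pixels'].astype(int);m=((p[...,2]-p[...,0])<25)&(p.sum(2)>330);mm=np.zeros(m.shape,np.uint8);mm[170:262,205:310]=m[170:262,205:310]
cs=max(cv2.findContours(mm,cv2.RETR_EXTERNAL,cv2.CHAIN_APPROX_NONE)[0],key=cv2.contourArea)
Q=onz(a,cs.reshape(-1,2),10)[:,:2];c,r=cv2.minEnclosingCircle(Q.astype(np.float32));print(c,r)
c=np.array(c)
th=-.59;u=np.array([np.cos(th),np.sin(th)])
assert np.hypot(*(c-[560,120]))<8 and 27<r<33
movel([*c,-18.5],velocity=150);move_gripper(.4);s=state();print(s['gripper_width']*94,s['force'],s['time_s'])
movel([*c,50],velocity=200)
A=np.array([621,-16])-85*u
goto([*A,60],down(th+np.pi/2));s=state();print(s['time_s'],s['gripper_width']*94,s['eef_pos'])
for n in('wrist','scene','side'):snap(n,n+'9')
w=cv2.imread('pics/scene9.png');b=cv2.imread('pics/side9.png')
cv2.imwrite('pics/c9.png',np.hstack([cv2.resize(i,None,fx=4,fy=4,interpolation=cv2.INTER_CUBIC) for i in(w[205:305,190:290],b[165:265,150:250])]))
```

```text
[[565.69049931 113.58695967]
 [549.05784352  88.76830232]
 [582.36645546 138.3783391 ]
 [541.1125843  130.11485307]
 [562.45862802 115.76048168]
 [587.69961512  98.78378393]]
(565.0723266601562, 114.26639556884766) 30.66706657409668
58.921610329606736 [-1.1574447  -0.58669307  2.53765964] 29.575
30.5 58.75378623449605 [549.55683098  30.43821267  58.53761424]
```

View pics/wrist9.png

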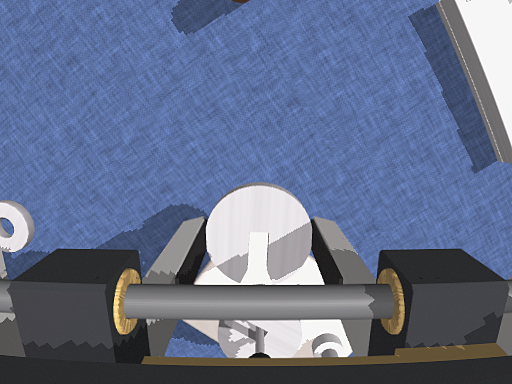

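View pics/c9.png

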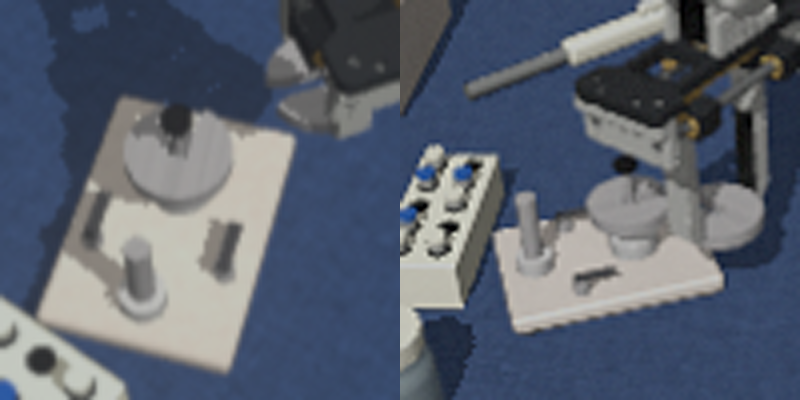

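Run:
```python
from h import *
a=load('wrist9')
th=-.59;u=np.array([np.cos(th),np.sin(th)]);v=np.array([-u[1],u[0]])
e=state()['eef_pos'][:2]
for n,px,z in(('headtop',[261,358],92),('stem',[261,350],85),('disc c',[259,240],87),('slot',[258,280],87),('left',[206,238],87),('right',[312,238],87),('baseslot',[222,322],60)):
    p=onz(a,[px],z)[0];print(n,p,(p[:2]-e)@u,(p[:2]-e)@v)
w=cv2.imread('pics/wrist9.png');cv2.imwrite('pics/c10.png',cv2.resize(w[215:360,170:370],None,fx=4,fy=4,interpolation=cv2.INTER_CUBIC))
a=load('scene9');print(onz(a,[[190+176/4,205+115/4]],92))
a=load('side9');print(onz(a,[[150+225/4,165+163/4]],92))
```

```text
headtop [613.47489237 -11.7919789   92.        ] 77.09689365623599 -1.0958604323863534
stem [613.38298633 -11.66657903  85.        ] 76.95075758933842 -1.0427935182484327
disc c [550.60689572  28.9520106   87.        ] 2.1889501472682493 -2.2173250575788215
slot [570.77542732  14.72102239  87.        ] 26.865370646871966 -2.821447189768178
left [533.20449819   5.07997565  87.        ] 1.0100599125582783 -31.735585678068777
right [566.14600369  54.08793517  87.        ] 1.1163783682644024 27.314491186074964
baseslot [595.9989769  -32.43223895  60.        ] 74.05888077623283 -27.969610340939962
[[619.0100855  -15.90673435  92.        ]]
[[619.66131836 -17.26255068  92.        ]]
```

View pics/c10.png

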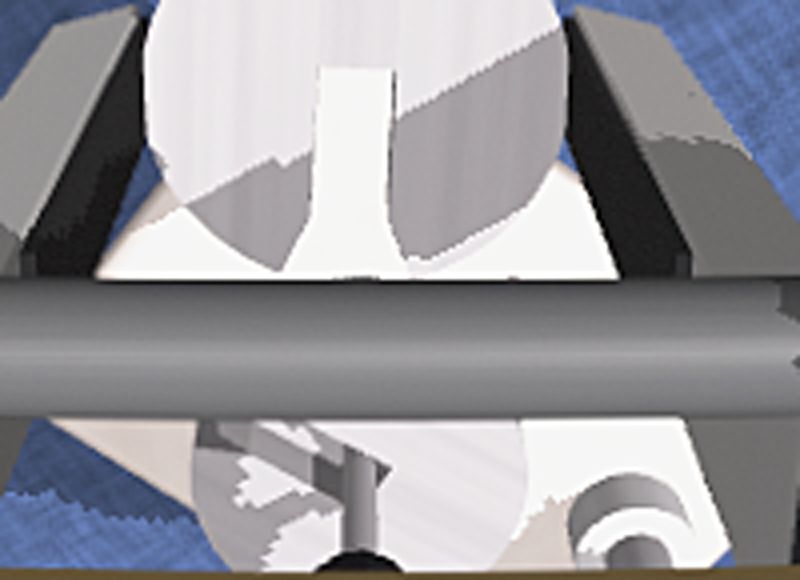

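Run:
```python
from h import *
a=load('wrist9')
p=onz(a,[[262,334],[228,322],[258.7,232]],[60])
d=(p[1]-p[0])[:2];print(p,np.arctan2(d[1],d[0]))
p=onz(a,[[258.7,232]],87)[0,:2];th=-.59;u=np.array([np.cos(th),np.sin(th)]);print((p-state()['eef_pos'][:2])@u)
```

```text
[[619.6323198  -14.76802395  60.        ]
 [598.30209773 -28.9442596   60.        ]
 [554.91010988  25.89832492  60.        ]] -2.555016654129311
-2.538375267116508
```

Run:
```python
from h import *
th=-.59;u=np.array([np.cos(th),np.sin(th)])
T=np.array([620.3,-16.0])
movel([*(T-80*u),48],velocity=150)
f0=np.array(state()['force'])
k=-45
movel([*(T-45*u),48],velocity=120)
for k in(-30,-18,-8,-3,-1.5,0,1.5,3):
    movel([*(T+k*u),48],velocity=60); s=state();f=np.array(s['force'])-f0; print(k,np.round(f,1),np.round(s['eef_pos'],1))
    if f[:2]@u<-4: break
    if abs(f[:2]@[-u[1],u[0]])>10: break
print(s['time_s'])
snap('scene','s10');snap('side','d10')
w=cv2.imread('pics/s10.png');b=cv2.imread('pics/d10.png')
cv2.imwrite('pics/c11.png',np.hstack([cv2.resize(i,None,fx=4,fy=4,interpolation=cv2.INTER_CUBIC) for i in(w[205:305,190:290],b[165:265,150:250])]))
```

```text
-30 [-0.4 -1.  -0.2] [595.4   0.6  47.9]
-18 [ 0.9 -1.  -1. ] [605.5  -6.2  47.9]
-8 [-0.4 -1.2 -1.1] [613.8 -11.7  47.9]
-3 [ 0.7 -1.6 -1.2] [617.9 -14.4  47.9]
-1.5 [ 0.2 -1.  -0.9] [619.  -15.2  48. ]
0 [-2.  1.  0.] [620.1 -15.8  47.9]
1.5 [-10.    5.7   4.1] [620.3 -16.   47.7]
33.4083
```

View pics/c11.png

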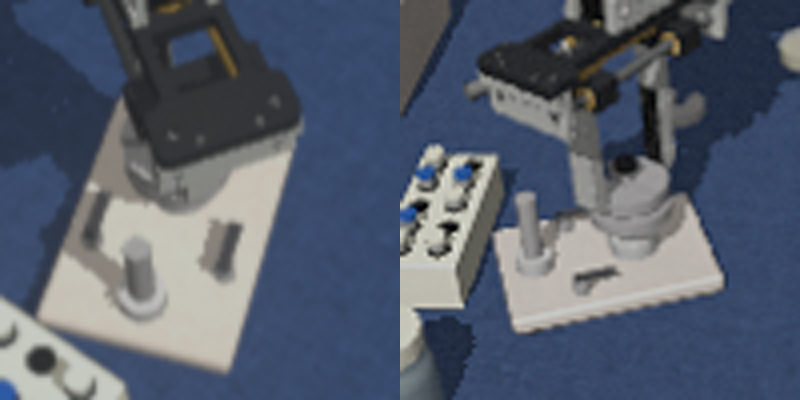

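Contact came exactly where the stem should be, so the stem is at the slot's end. Now I'll lower the disc and release it.

Run:
```python
from h import *
th=-.59;u=np.array([np.cos(th),np.sin(th)])
T=np.array([620.3,-16.0])-0.3*u
movel([*T,48],velocity=60); f0=state()['force'][2]
movel([*T,43.5],velocity=60)
for z in(42.5,41.7,41,40.3):
    movel([*T,z],velocity=40);s=state();print(z,s['eef_pos'][2],s['force'][2]-f0)
    if s['force'][2]-f0>3:break
move_gripper(.74);print(state()['force'])
movel([*T,110],velocity=220);print(state()['time_s'])
snap('scene','s11');snap('side','d11')
w=cv2.imread('pics/s11.png');b=cv2.imread('pics/d11.png')
cv2.imwrite('pics/c12.png',np.hstack([cv2.resize(i,None,fx=4,fy=4,interpolation=cv2.INTER_CUBIC) for i in(w[205:305,190:290],b[165:265,150:250])]))
# small-disc look pose candidates
for off in(0,np.pi):
    for ang in (np.deg2rad(x) for x in range(-90,91,30)):
        q=ik([612,-223,40],down(ang+off));print(off,round(ang,2),None if q is None else round(q[5],2))
```

```text
42.5 42.45070175936117 -0.13909976741959884
41.7 41.87519496083863 3.1022919677058045
[-0.65550345  0.4815475  -0.72316185]
35.375
0 -1.57 1.17
0 -1.05 0.64
0 -0.52 0.12
0 0.0 -0.41
0 0.52 -0.93
0 1.05 -1.45
0 1.57 -1.98
3.141592653589793 -1.57 -1.98
3.141592653589793 -1.05 -2.5
3.141592653589793 -0.52 None
3.141592653589793 0.0 None
3.141592653589793 0.52 2.21
3.141592653589793 1.05 1.69
3.141592653589793 1.57 1.17
```

View pics/c12.png

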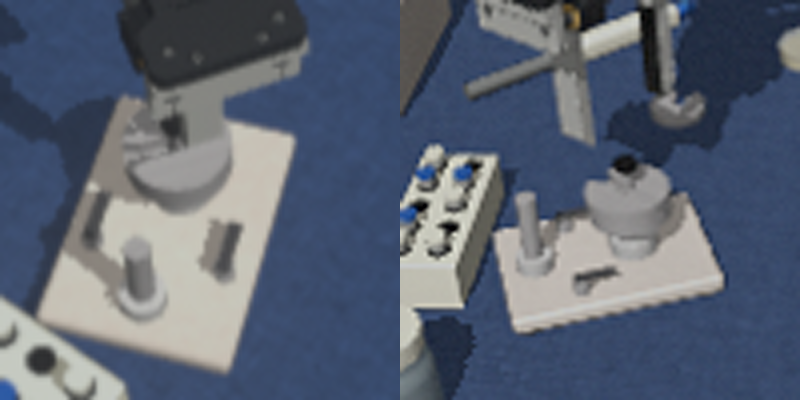

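Run:
```python
from h import *
a=load('scene0');b=load('side0')
p=onz(a,np.array([[131.5,120],[172,162]])/8+[150,190],10);d=(p[0]-p[1]);print(p,np.arctan2(d[1],d[0]))
p=onz(b,np.array([[212,145],[200,167]])/8+[195,170],10);d=(p[0]-p[1]);print(p,np.arctan2(d[1],d[0]))
phi=np.arctan2(d[1],d[0])
for off in(0,np.pi):
    q=ik([612,-223,-18],down(phi-np.pi/2+off));print(off,None if q is None else np.round(q,2))
```

```text
[[ 608.38696224 -241.85509288   10.        ]
 [ 613.28506538 -219.96187572   10.        ]] -1.7908987510545744
[[ 604.7202051  -243.02576763   10.        ]
 [ 608.07833388 -225.19522093   10.        ]] -1.7569514874219319
0 None
3.141592653589793 [-0.41  0.74  1.36 -0.    1.04 -0.22]
```

Run:
```python
from h import *
a=load('scene0');print('pip',onz(a,[[122,188],[119,220],[113,255]],15))
yg=-2.86
q=ik([612,-223,-18],down(yg));print(q)
goto([612,-223,80],down(yg)); move_gripper(66/94);print(state()['time_s'])
snap('wrist','w12')
```

```text
pip [[ 636.47603625 -374.44361739   15.        ]
 [ 711.80895939 -304.2571698    15.        ]
 [ 787.62915026 -242.62694127   15.        ]]
[-4.05646354e-01  7.35759865e-01  1.36426602e+00 -4.44089210e-16
  1.04156676e+00  2.45435365e+00]
38.725
```

View pics/w12.png

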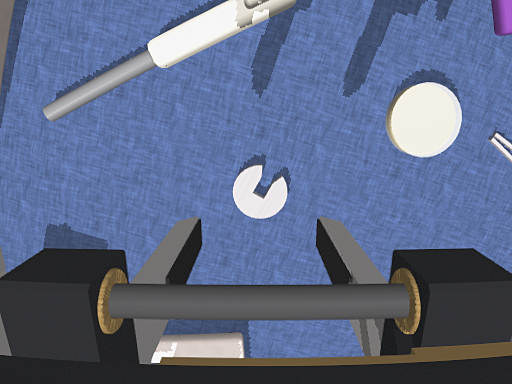

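The small disc is at (260,191) with its slot pointing up and right to about (272,171), and nothing is near the fingers.

Run:
```python
from h import *
a=load('w12');p=a['pixels'].astype(int);m=((p[...,2]-p[...,0])<25)&(p.sum(2)>330);mm=np.zeros(m.shape,np.uint8);mm[155:225,225:295]=m[155:225,225:295]
cs=max(cv2.findContours(mm,cv2.RETR_EXTERNAL,cv2.CHAIN_APPROX_NONE)[0],key=cv2.contourArea)
Q=onz(a,cs.reshape(-1,2),10)[:,:2];c,r=cv2.minEnclosingCircle(Q.astype(np.float32));c=np.array(c);print(c,r)
pp=onz(a,[[272.5,171],[259,194]],10);d=pp[0]-pp[1];phi=np.arctan2(d[1],d[0]);print(phi)
assert 20<r<26
yg=-2.86
movel([*c,0],velocity=200);movel([*c,-18.5],velocity=100);move_gripper(.3);s=state();print(s['gripper_width']*94,s['force'],s['time_s'])
movel([*c,60],velocity=200);s=state();print(s['gripper_width']*94,s['eef_pos']);snap('wrist','w13')
```

```text
[ 610.82073975 -224.93991089] 23.458093643188477
-1.8061522636074963
45.03432230977905 [-0.98570757 -0.04757416  3.8910686 ] 40.1333
44.69125860421629 [ 610.30948501 -224.72470644   58.83730276]
```

View pics/w13.png

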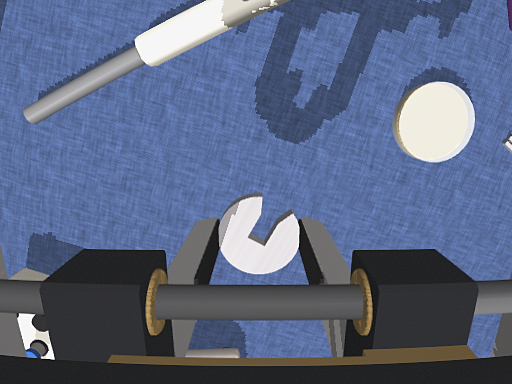

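Run:
```python
from h import *
a=load('w13');w=cv2.imread('pics/w13.png');cv2.imwrite('pics/c13.png',cv2.resize(w[180:290,200:320],None,fx=5,fy=5,interpolation=cv2.INTER_CUBIC))
p=onz(a,[[279,203],[258,240],[219,235],[299,237]],87)[:,:2];d=p[0]-p[1];phi=np.arctan2(d[1],d[0]);print(phi,phi+2.86,p)
```

```text
-1.7773538996397638 1.0826461003602361 [[ 603.98051191 -246.56004367]
 [ 608.96125345 -222.79086878]
 [ 630.63219253 -219.57875775]
 [ 587.48947581 -230.83590169]]
```

View pics/c13.png

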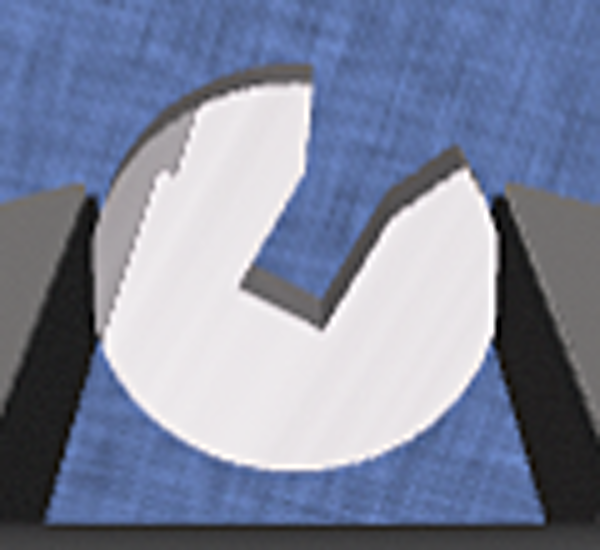

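Run:
```python
from h import *
th=1.555;u=np.array([np.cos(th),np.sin(th)]);v=np.array([-u[1],u[0]])
T=np.array([620.3,-15.8]);R=down(th-1.08)
goto([*(T-90*u),60],R);s=state();print(s['time_s'],s['gripper_width']*94,s['eef_pos'],s['qpos'][5])
movel([*(T-70*u),55],velocity=100)
snap('wrist','w14');snap('scene','s14');snap('side','d14')
w=cv2.imread('pics/s14.png');b=cv2.imread('pics/d14.png')
cv2.imwrite('pics/c14.png',np.hstack([cv2.resize(i,None,fx=4,fy=4,interpolation=cv2.INTER_CUBIC) for i in(w[195:295,180:280],b[165:265,150:250])]))
```

```text
43.3833 44.68847676824245 [ 618.83841546 -105.86297051   59.90759382] -0.7021359761473188
```

View pics/w14.png

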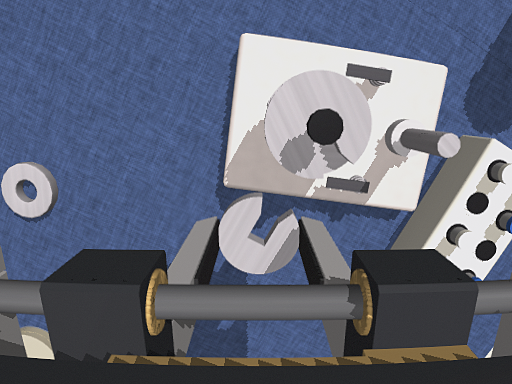

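View pics/c14.png

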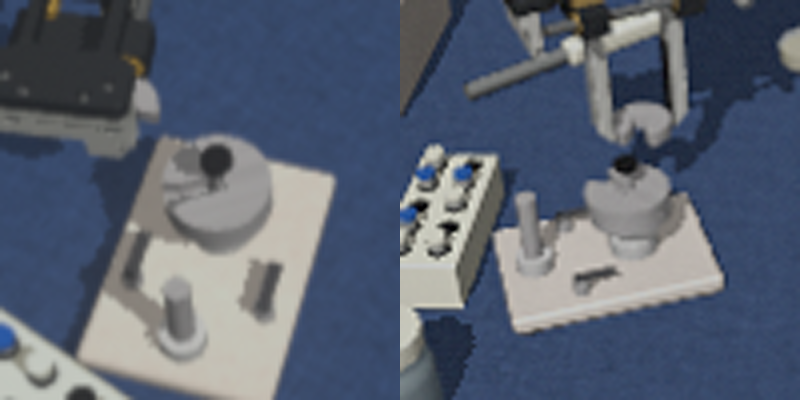

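Run:
```python
from h import *
a=load('w14');th=1.555;u=np.array([np.cos(th),np.sin(th)]);v=np.array([-u[1],u[0]])
e=np.array(state()['eef_pos']);print(e)
for n,px,z in(('head',[325,127],94),('large c',[318,125],70),('held L',[219,235],e[2]+28.5),('held R',[299,237],e[2]+28.5),('mouth',[278,205],e[2]+28.5),('end',[256.2,241.6],e[2]+28.5),('post',[449,145],80),('lslot',[352,163],70)):
    p=onz(a,[px],z)[0,:2];print(n,np.round(p,1),np.round([(p-e[:2])@u,(p-e[:2])@v],1))
w=cv2.imread('pics/w14.png');cv2.imwrite('pics/c15.png',cv2.resize(w[55:195,240:400],None,fx=5,fy=5,interpolation=cv2.INTER_CUBIC))
```

```text
[619.26520891 -85.87816886  55.09458419]
head [619.1 -17.2] [68.7  1.2]
large c [619.8 -16.7] [69.2  0.6]
held L [598.3 -94.6] [-9.1 20.8]
held R [638.2 -75.4] [ 10.8 -18.8]
mouth [619.2 -64.4] [21.4  0.4]
end [618.4 -88.6] [-2.8  0.9]
post [687.2   7.5] [ 94.4 -66.5]
lslot [647.6 -26.2] [ 60.1 -27.4]
```

View pics/c15.png

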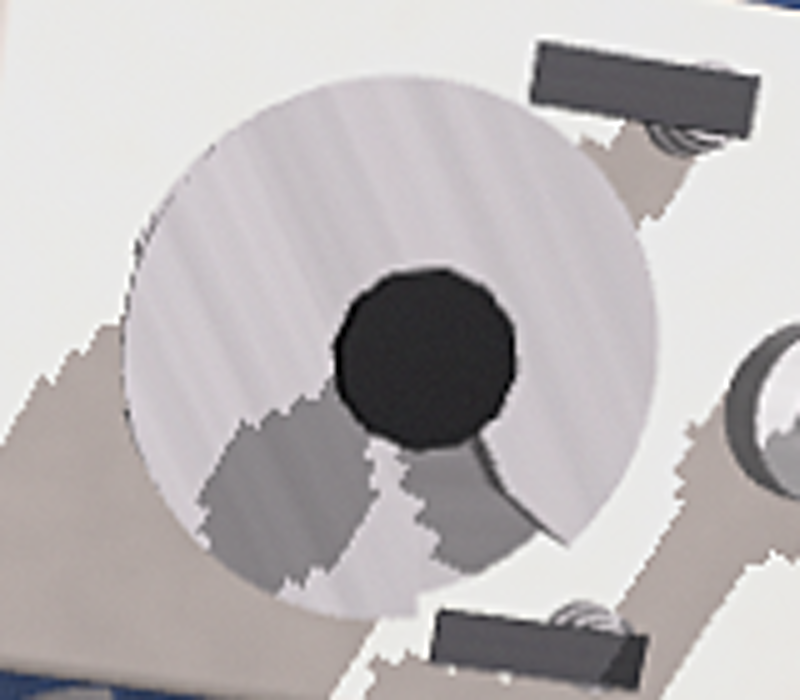

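The large disc is concentric with the stem to about 1 mm. The held slot is laterally aligned to under 1 mm, so I'll slide the small disc on.

Run:
```python
from h import *
a=load('w14');p=onz(a,[[338,171],[318,125]],70);d=p[0]-p[1];print('large slot',np.arctan2(d[1],d[0]))
th=1.555;u=np.array([np.cos(th),np.sin(th)]);v=np.array([-u[1],u[0]])
T=np.array([620.3,-15.8])+.5*v
f0=np.array(state()['force'])
movel([*(T-45*u),55],velocity=120)
for k in(-30,-18,-8,-3,-1.5,0,1.5,3):
    movel([*(T+k*u),55],velocity=60); s=state();f=np.array(s['force'])-f0; print(k,np.round([f[:2]@u,f[:2]@v,f[2]],1),np.round(s['eef_pos'],1))
    if f[:2]@u<-4 or abs(f[:2]@v)>8: break
k-=1
movel([*(T+k*u),55],velocity=60)
f0=state()['force'][2]
for z in(53.5,52.5,51.7,51,50.3):
    movel([*(T+k*u),z],velocity=40);s=state();print(z,s['eef_pos'][2],s['force'][2]-f0)
    if s['force'][2]-f0>3:break
print(s['time_s'])
snap('scene','s15');snap('side','d15')
w=cv2.imread('pics/s15.png');b=cv2.imread('pics/d15.png')
cv2.imwrite('pics/c16.png',np.hstack([cv2.resize(i,None,fx=4,fy=4,interpolation=cv2.INTER_CUBIC) for i in(w[195:295,180:280],b[165:265,150:250])]))
```

```text
large slot -0.6442401086770169
-30 [ 0.9  0.1 -0.2] [619.4 -45.5  55. ]
-18 [ 1.   0.5 -0.8] [619.5 -33.4  55. ]
-8 [ 1.  -1.   0.2] [619.7 -23.4  55. ]
-3 [ 1.7 -0.9  0.4] [619.8 -18.6  55. ]
-1.5 [ 1.2 -0.2  0.3] [619.8 -17.3  55. ]
0 [ 1.  -0.5 -0.2] [619.8 -15.7  55. ]
1.5 [-5.6  0.  -0.4] [619.8 -15.3  55. ]
53.5 53.4740271258156 -0.6146345553446857
52.5 52.49747569418437 1.1238287786526295
51.7 51.949257058649415 3.064394590699279
47.3167
```

View pics/c16.png

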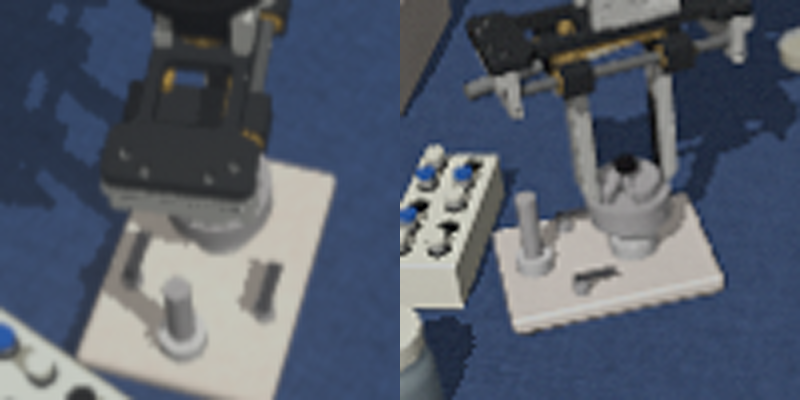

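It seated 10 mm above the large disc's contact height, as it should. Now release, retreat and check.

Run:
```python
from h import *
s=state();e=np.array(s['eef_pos'])
move_gripper(60/94);print(state()['force'])
movel([*e[:2],100],velocity=200)
th=1.555;u=np.array([np.cos(th),np.sin(th)])
movel([*(e[:2]-80*u),100],velocity=250)
snap('wrist','w16');snap('scene','s16');snap('side','d16');print(state()['time_s'])
w=cv2.imread('pics/w16.png');b=cv2.imread('pics/d16.png')
cv2.imwrite('pics/c17.png',np.hstack([cv2.resize(w[60:200,240:380],(500,500),interpolation=cv2.INTER_CUBIC),cv2.resize(b[195:235,186:226],(300,300),interpolation=cv2.INTER_CUBIC).repeat(1,0) if 0 else cv2.copyMakeBorder(cv2.resize(b[195:235,186:226],(300,300),interpolation=cv2.INTER_CUBIC),0,200,0,0,0)]))
```

```text
[-0.6669101   0.31744389 -0.18828887]
48.8917
```

View pics/c17.png

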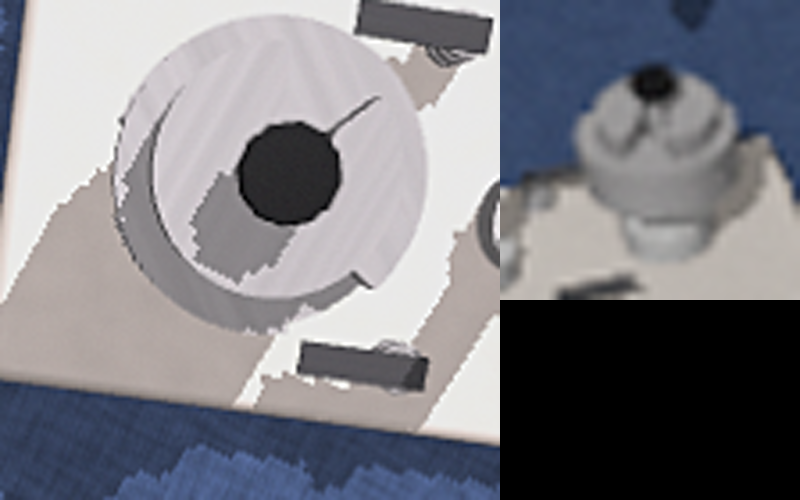

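View pics/s16.png

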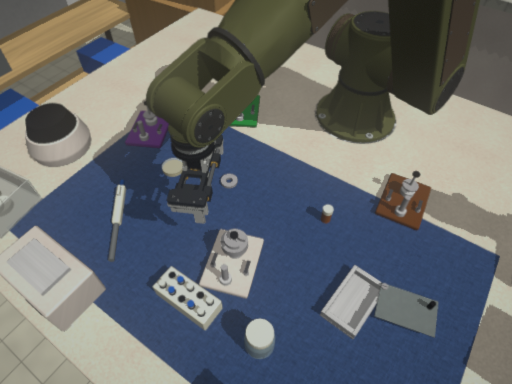

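Run:
```python
from h import *
w=cv2.imread('pics/s16.png');cv2.imwrite('pics/c18.png',cv2.resize(w[222:272,205:265],None,fx=12,fy=12,interpolation=cv2.INTER_CUBIC))
a=load('w16');k=140/500
f=lambda x,y:[240+x*k,60+y*k]
print('head',onz(a,[f(290,172)],94),'large c',onz(a,[f(270,172)],70),'small c',onz(a,[f(280,167)],80))
```

```text
head [[619.23694473 -16.81524326  94.        ]] large c [[619.62253705 -16.20963069  70.        ]] small c [[619.38426726 -15.49670225  80.        ]]
```

View pics/c18.png

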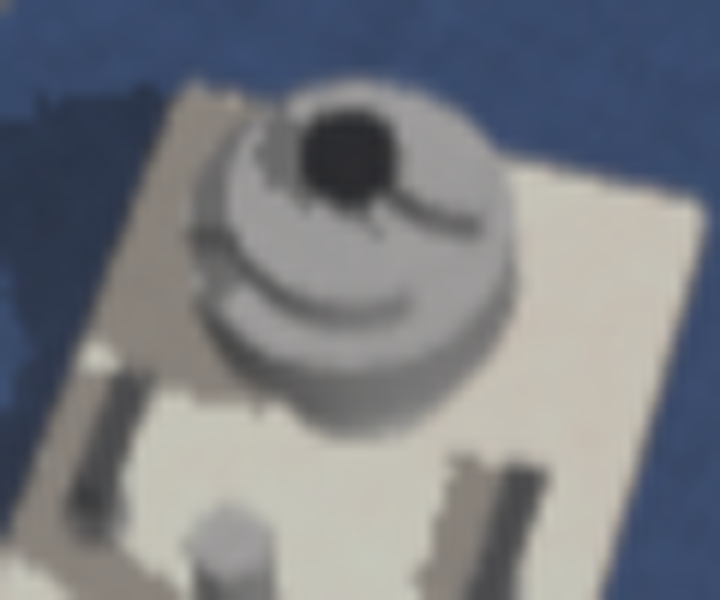

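```bash
python3 -c "
from h import *
close_job()"
```

```text
the job is handed in; nothing more can be done
```

I swung the cover open and slid the large disc, then the small disc, onto the stem. I handed the job in at about 49 s of the 72 s allowed, and no verdict was reported.

**What went differently from plan**
- **Cover:** My first swing passed above the knob because the real fingertips sit about 21 mm higher than the reported TCP. I confirmed this by touching the cover plate and corrected for it, and the second swing opened the cover.
- **Large disc:** I lifted it out by its ends, set it on the bench and regripped it by its sides. I then slid it on until it met the stem and lowered it.
- **Small disc:** I gripped it about 28° off square to its slot because of the last joint's range, then slid it on and lowered it the same way.

**Last checks**
- **Seating:** The two discs made contact 10 mm apart in height (TCP z 41.9 and 51.9), which is one disc thickness.
- **Centring:** In the final wrist picture both disc centres are within about 1.5 mm of the hanger head's axis.
- **Slots:** Measured directions are about −147° for the base disc, −35° for the large and +89° (as commanded) for the small. That puts them roughly 112–125° apart, against the 77° minimum.
- **Rest of the bench:** The gripper is clear of everything. In the final scene picture the bystanders I could see looked unmoved, but the arm covered the forceps and the dish was partly behind it.

**Not confirmed:** The base disc's slot is hidden under the stack in the final pictures. Its angle was measured before the other two discs went on (3.73 rad from the wrist, 3.6 rad from the side camera).

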